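# Test-stroke the washed sauce pump

## Robot

A 6-joint arm with a two-finger parallel gripper is mounted at the origin on the work surface. World frame = base frame: x ahead of the robot, y to its left, z up, the work surface at z = 0. Lengths are in m, angles in degrees, forces in N, time in s.
With the tool pointing down it reaches from about 0.375 to 0.9 m from the base axis. Payload 3.1 kg.
Tool frame: the origin (TCP) lies at the very end of the fingers, on their centre line; the grasp point (between the pads) lies 19 mm behind it; z points along the fingers, y is the line along which they close (so a half turn about z gives the same grasp; the last joint's range is limited). The gripper opens to 87 mm and grips with 3 to 60 N. Pads are 19 mm wide; open, the fingers measure 117 mm over their backs; the gripper's body (75 mm by 190 mm) begins 51 mm behind the grasp point.
Start: joints at [56.981, 30.224, 82.088, -0, 67.689, -10.227], TCP at [0.242, 0.576, 0.191] pointing down, gripper open.
Joint ranges: [-176.69, 176.69], [-43.24, 126.21], [12.49, 139.97], [-82, 262], [0, 151.66], [-163.58, 163.58]. Speed limits (degrees/s): [159.86, 159.86, 180, 180, 180, 180].

## Interface

Orientations are given as a 3x3 rotation matrix whose columns are the frame's x, y, z axes.
In Python, from rig import readout, cams, bot gives the robot as it stands.
- The arm moves only by the shell command python3 -m inch 'ROWS'. ROWS is JSON, a list of rows, each a list of 5 numbers: the shift along the world's x, y, z in cm, then the turn about the world's z in degrees, then the finger opening in cm, from 0 to 8.7. In form: [[dx, dy, dz, twist, fingers], ...]. A call has 1 to 10 rows; each row is the pose to reach, as a shift and turn from the pose commanded when the call began; what a row does not reach only later rows make up. A row lasts 1/12 s, in which the tool goes at most 41.7 mm and 7.16 degrees, less where a joint would pass 70% of its speed; a pose out of reach is approached as far as the arm can. A call with a gripper value outside its range is refused whole. The fingers move at their own pace and stop on an object; the grip force is fixed at half the most. Time passes only in rows, so rows that repeat a pose let the fingers close. It gives the time, the measured TCP pose, the force, the opening and the grip force at its end, in the units of the state.
- readout.read_state(): the state, without advancing time (a new reading comes with each control period).
- cams.capture(name): name is "scene" or "top" or "wrist"; returns a dict with "image" (480x640x3 uint8, blue, green, red), "intrinsics" (3x3 intrinsics, pixels), "k1" (the pictures are not rectified: a ray, as slopes to the right and down, at radius r is drawn at 1 + k1 r^2 times it, then the intrinsics apply), "xyz" and "rotation" of the camera in the world; the wrist camera has in their place "tool_from_camera" (4x4, takes a point from camera to tool coordinates, whose origin is the TCP and whose axes are the flange's). Camera axes: x right, y down, z forward; pixel columns grow to the right and rows downward; lengths in m; the calibration is good to about 2 mm. A picture is of the moment at which its call begins: read the wrist's pose just before it. There is no depth.
- bot.hand_in(): hands the job in; it is judged then, once.
The state is a dict: "time_s": time; "joint_positions": joint angles; "qvel": joint speeds; "tau": joint torques, N m; "position": TCP position; "tcp_rot": TCP orientation; "force": force on the tool from outside, world axes, zero at the start; "moment": the same for the moment, N m; "opening": opening from 0.0 (shut) to 1.0 (fully open); "grasp_force": force on a finger pad.
Only numpy, scipy, OpenCV 4.12 (cv2) and the standard library are available. Lean on these libraries where they do the work, as an engineer would, in place of code of your own. Each camera call takes 0.05 s, during which the arm holds its last target. There are 200 camera calls.

## Task

The square-bodied sauce pump has been washed and put back together empty and needs a test before service. Stand the little steel pot upright on the counter with its bowl centred under that pump's spout, let go of it, then give the pump two full strokes: push the plunger right down to its stop, hold it there a moment, and let it come all the way up each time. Leave the pot under the spout, don't work the pump before the pot is there, and leave the round pump, the bottle and the scraper alone.

Things in the scene. Friction and masses are not known exactly. Their poses are not given: they have to be found in the camera images.
- square_pump: Sauce pump that does not move on the counter: upright square-cornered steel jar, 110 (x) by 100 (y) mm, brushed metal lid 116 by 106 mm whose top is 178 mm high, with a collar 28 mm wide to 188 mm; a sprung plunger with a black flat disc knob rises from the middle of the lid. A bent steel pipe spout, 16 mm thick, leaves the jar's -x face and rises to at most 168 mm. Origin: centre of the underside, on the counter. Its -x axis is the side the spout is on; z up.
- square_pump_spout (a point): The point where the square pump's spout ends, open end down, 120 mm above the counter, 115 mm from the plunger's axis along the pump's -x and 60 mm in front of the jar's -x face. The pot's bowl belongs straight below it.
- plunger (a joint): Stroke of the square pump's plunger in m: 0 = fully up (rest), 0.045 = fully down against its hard stop. It moves straight down and springs back by itself. Pushing it takes about 5 N at the start, rising evenly to about 13 N just before the stop.
- plunger_top (a point): Centre of the flat top face of the square pump's black disc knob (48 mm diameter, 16 mm thick). 250 mm above the counter when up, 205 mm when fully down; moves with the plunger.
- pot: Small loose steel pot, open at the top: bowl 70 mm across at the foot, 76 mm at the rim, 60 mm high, wall 3 mm, about 0.2 kg; a straight bar handle, 12 mm wide and 16 mm tall, runs level along the pot's -x from the bowl wall to 148 mm from the bowl's axis, its middle 45 mm above the pot's underside. Origin: centre of the bowl's underside; z up.
- pot_grip (a point): A good place to grip the pot: the middle of the handle's section, 100 mm from the bowl's axis along the pot's -x and 45 mm above its underside; grip across the 12 mm width (pot's y).
- round_pump: The other pump, to be left alone; does not move on the counter: round upright steel jar 104 mm in diameter, round metal lid to 178 mm high, same kind of spout (115 mm out along its -x, tip 120 mm high), plunger with a black ball knob 40 mm in diameter, its top 264 mm high. Origin: centre of the underside; its -x axis is the spout side.
- round_plunger (a joint): Stroke of the round pump's plunger in m: 0 = up, 0.045 = fully down. Must stay up.
- bottle: Bystander: loose clear glass bottle, 68 mm diameter, 200 mm high. Origin: centre of the underside.
- scraper: Bystander: loose dough scraper lying flat, steel blade 90 by 120 mm with a black bar handle 28 by 124 by 22 mm along its -x edge; extends from -39 to +75 mm along its x. Origin: on the counter under it.
Mind the look-alikes: they are no part of the job. What is shaped like the pot but blue or orange is not meant.

How it is judged (in metres and radians):
On the way, in this order (a step that is already met when the one before it is completed fails the run):
1. the pot stands on the counter, upright and let go, its bowl centred within 22 mm under the square pump's spout, plunger up (horizontal distance between pot and square_pump_spout below 0.022 m and angle between pot's own z axis and vertical below 0.1 rad and height (world z) of pot below 0.006 m and contact force between the fingers and pot below 0.2 N and value of joint plunger below 0.004 m), for 0.2 s.
2. first stroke: the square pump's plunger is down to within 2.5 mm of its stop and held 0.2 s (value of joint plunger above 0.0425 m), for 0.2 s.
3. the plunger has come back up to within 4 mm (value of joint plunger below 0.004 m), for 0.1 s.
4. second stroke: the plunger is down to within 2.5 mm of its stop and held 0.2 s (value of joint plunger above 0.0425 m), for 0.2 s.
At the end, for the whole second after the job is handed in: After the two strokes the square pump's plunger is up (within 4 mm), the pot stands released, still and upright (tilt under 0.1 rad) on the counter with its bowl's axis within 25 mm of the spout's end seen from above, and the round pump's plunger is up (value of joint each of plunger, round_plunger below 0.004 m and horizontal distance between pot and square_pump_spout below 0.025 m and angle between pot's own z axis and vertical below 0.1 rad and height (world z) of pot below 0.006 m and contact force between the fingers and pot below 0.2 N and linear speed of pot below 0.02 m/s); the robot touches nothing.
It fails at once if the square pump is pressed (over 8 mm) while the pot is not under its spout (over 32 mm off centre) (value of joint plunger above 0.008 m and horizontal distance between pot and square_pump_spout above 0.032 m).
It fails at once if the round pump is pressed (over 8 mm) (value of joint round_plunger above 0.008 m).
It fails at once if the pot is tipped over (more than 0.8 rad) (angle between pot's own z axis and vertical above 0.8 rad).
It fails at once if the bottle or the scraper is moved more than 40 mm (distance of any of bottle, scraper from where it was at the start of the episode above 0.04 m).
It also fails if it takes over 58 s, if anything falls off the work surface, if the arm or the gripper's body presses on something with over 40 N, if the wrist force passes 120 N, or if a joint passes its speed limit or range.

## Working session

There is one attempt and no reset: what is moved stays moved. The work goes in short steps, Python scripts to look and compute and a shell command to move; the robot and the scene stay as the last step left them, time stands still between calls to the robot, and variables do not carry over. Pictures are saved under pics/ and viewed, at most 11 in all, crops included, and the job is handed in when it is done.

```bash
mkdir -p pics; ls; cat > h.py <<'E'
import numpy as np, cv2, pickle
from rig import readout, cams, bot
def snap(n,f):
    s=readout.read_state(); c=cams.capture(n); cv2.imwrite(f'pics/{f}.png',c['image'])
    if n=='wrist':
        T=np.eye(4);T[:3,:3]=s['tcp_rot'];T[:3,3]=s['position'];T=T@np.array(c['tool_from_camera']);c['xyz']=T[:3,3];c['rotation']=T[:3,:3]
    pickle.dump(c,open(f'pics/{f}.pkl','wb'));return c
def load(f): return pickle.load(open(f'pics/{f}.pkl','rb'))
def ray(c,u,v):
    K=np.array(c['intrinsics']); p=cv2.undistortPoints(np.array([[[u,v]]],float),K,np.array([c['k1'],0,0,0],float))[0,0]
    # k1 model is identical to OpenCV radial
    return np.array(c['rotation'])@np.array([p[0],p[1],1.])
def at(c,u,v,z):
    d=ray(c,u,v);o=np.array(c['xyz']);return o+d*(z-o[2])/d[2]
def proj(c,P):
    R=np.array(c['rotation']);q=R.T@(np.array(P)-np.array(c['xyz']))
    r=cv2.projectPoints(q.reshape(1,1,3),np.zeros(3),np.zeros(3),np.array(c['intrinsics'],float),np.array([c['k1'],0,0,0],float))[0];return r.ravel()
E
python3 - <<'E'
from h import *
for n in('scene','top'):
    c=snap(n,n+'0');print(n,c['xyz'],c['k1'],np.round(c['rotation'],3).tolist(),c['intrinsics'])
print(readout.read_state())
E
```

```text
pics
scene [1.07780895 0.83830374 1.05202605] -0.048945455882879914 [[-0.795, 0.399, -0.456], [0.606, 0.534, -0.59], [0.008, -0.746, -0.666]] [[486.28985166   0.         315.47120159]
 [  0.         486.28985166 235.53231379]
 [  0.           0.           1.        ]]
top [0.37014444 0.05504703 1.45986142] -0.08063047492988835 [[0.007, -0.997, 0.081], [-1.0, -0.008, -0.012], [0.013, -0.081, -0.997]] [[577.92066959   0.         313.31174233]
 [  0.         577.92066959 230.57552334]
 [  0.           0.           1.        ]]
{'time_s': 0.1, 'joint_positions': array([ 5.69796221e+01,  3.02735918e+01,  8.21487053e+01, -6.60173052e-04,
        6.76895879e+01, -1.02278764e+01]), 'qvel': array([ 0.02598222, -0.032072  , -0.16519108, -0.05255234,  0.0542877 ,
       -0.00985881]), 'tau': array([ 1.12860901e-04, -4.40984631e+01, -1.77150249e+01,  6.35220297e-02,
        5.34341822e-02, -5.01398586e-05]), 'position': array([0.24170677, 0.57559273, 0.19047195]), 'tcp_rot': array([[-9.21915381e-01,  3.87389878e-01, -1.05519387e-03],
       [ 3.87391169e-01,  9.21913978e-01, -1.64315283e-03],
       [ 3.36257203e-04, -1.92362065e-03, -9.99998093e-01]]), 'force': array([ 0.71677866,  0.15451632, -0.23810342]), 'moment': array([ 0.02479442,  0.00276121, -0.03447145]), 'grasp_force': 0.0, 'opening': 1.002869306969394}
```

View pics/top0.png

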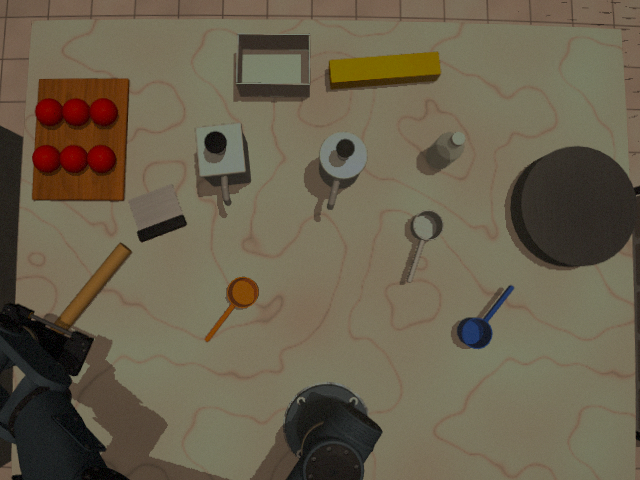

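View pics/scene0.png

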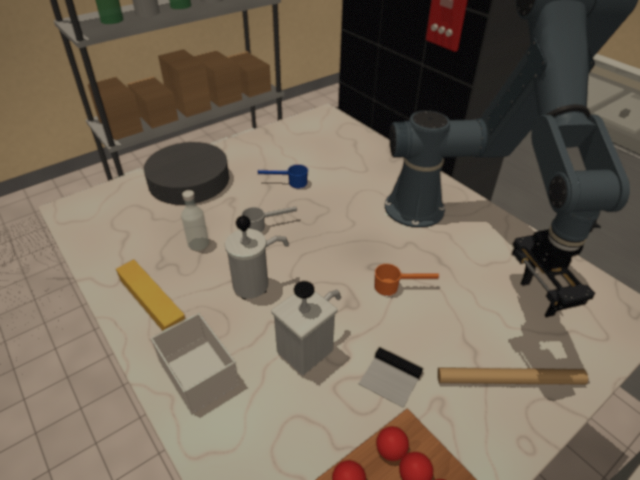

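Top view: there are three pot shapes. The steel one has its bowl at (427,226) and handle end at (408,282), the blue one is at (475,332), and the orange one at (242,292). The bare steel one is meant. There are also two pumps. The square one has its lid at (220,152), disc knob at (216,142) and spout end at about (228,203); the round one is at (343,155). I'll confirm both in an enlarged crop.

```bash
python3 - <<'E'
from h import *
im=load('top0')['image']
a=im[110:220,180:260];b=im[200:290,390:450]
A=cv2.resize(a,None,fx=5,fy=5,interpolation=cv2.INTER_CUBIC);B=cv2.resize(b,None,fx=6,fy=6,interpolation=cv2.INTER_CUBIC)
o=np.zeros((550,780,3),np.uint8);o[:550,:400]=A;o[:540,410:770]=B;cv2.imwrite('pics/crop1.png',cv2.convertScaleAbs(o,alpha=1.4))
E
```

```text
(no output)
```

View pics/crop1.png

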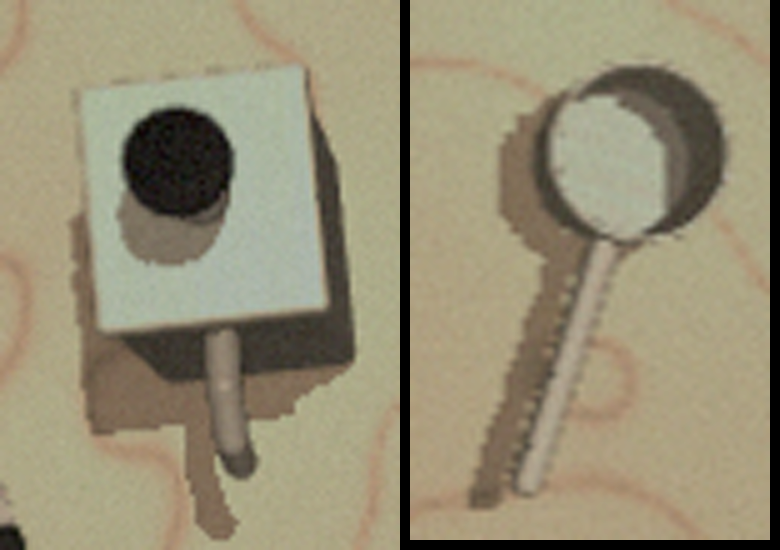

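The crop confirms both. On the left is the square lid with its black disc knob and the spout end at about (228,203). On the right is the bare steel pot, rim centre (427.2,225.5) and handle end (409.5,281.5).

```bash
python3 - <<'E'
from h import *
c=load('top0')
k=at(c,215.6,142,.25);L=[at(c,180+u/5,110+v/5,.178) for u,v in((80,90),(303,66),(328,306),(103,332))]
lc=np.mean(L,0);xd=((L[0]+L[1])-(L[2]+L[3]))/2
print('knob',k,'lid',lc,np.linalg.norm(L[0]-L[1]),np.linalg.norm(xd),'yaw',np.degrees(np.arctan2(xd[1],xd[0])),np.degrees(np.arctan2(*((L[0]-L[1])[:2]*[-1,1]))))
u=xd/np.linalg.norm(xd)
print('tip pred',lc-.115*u,'seen',at(c,228,202.5,.125))
b=at(c,427.2,225.5,.06);e=at(c,409.5,281.5,.053);d=b-e;print('bowl',b,'end',e,np.linalg.norm(d[:2]),'yaw',np.degrees(np.arctan2(d[1],d[0])))
d[2]=0;print('grip',b-.1*d/np.linalg.norm(d))
cr=at(c,158,213,.02);print('scraper~',cr,at(c,131,202,.0),at(c,186,225,0.02),'round',at(c,345,148,.26),'rtip',at(c,331,205,.12), 'orange',at(c,242,292,.06),at(c,207,340,.05),'bottle',at(c,457,139,.2))
s=readout.read_state();print(s['position'],np.degrees(np.arctan2(s['tcp_rot'][1,1],s['tcp_rot'][0,1])))
E
```

```text
knob [0.65566582 0.24956409 0.25      ] lid [0.65532737 0.24926253 0.178     ] 0.10166446643317331 0.11138895230205599 yaw 6.9585363929068444 6.620340828854252
tip pred [0.54117445 0.23533017 0.178     ] seen [0.54201623 0.23734196 0.125     ]
bowl [ 0.49821142 -0.24096334  0.06      ] end [ 0.3614223  -0.19792679  0.053     ] 0.143399472048528 yaw -17.464603291707025
grip [ 0.40282116 -0.21095169  0.06      ]
scraper~ [0.52766009 0.42754742 0.02      ] [0.55760785 0.50325443 0.        ] [0.49797456 0.35600261 0.02      ] round [ 0.64284249 -0.02562877  0.26      ] rtip [ 0.53884282 -0.00258572  0.12      ] orange [0.33339832 0.20838739 0.06      ] [0.21654863 0.29260615 0.05      ] bottle [ 0.68050928 -0.28095342  0.2       ]
[0.24170677 0.57559273 0.19047195] 67.20776828248546
```

```bash
python3 -m inch '[[3,-3,0,0,8.7],[6,-6,0,1,8.7],[9,-9,0,2,8.7],[12,-12,0,3,8.7],[14,-15,0,4,8.7],[16,-19,0,5,8.7],[16,-23,0,5.3,8.7],[16,-27,0,5.3,8.7],[16,-31,0,5.3,8.7],[16,-35,0,5.3,8.7]]'; python3 -m inch '[[0,-4,0,0,6],[0,-8,0,0,6],[0,-12,0,0,6],[0,-16,0,0,6],[0,-20,0,0,6],[0,-24,0,0,6],[0,-28,0,0,6],[0,-32,0,0,6],[0,-36,0,0,6],[0,-39,0,0,6]]';python3 -m inch '[[0,-3,0,0,6],[0,-4.7,0,0,6],[0,-4.7,0,0,6],[0,-4.7,0,0,6]]'
python3 - <<'E'
from h import *
c=snap('wrist','w1');print(readout.read_state()['position'])
for P in((.498,-.241,.06),(.4028,-.211,.053),(.3614,-.198,.053)):print(proj(c,P))
E
```

```text
time_s: 0.93
position: [0.4015, 0.2242, 0.191]
tcp_rot: [[-0.954, 0.3, -0.001], [0.3, 0.954, -0.0], [0.001, -0.001, -1.0]]
force: [0.5, -0.8, 0.1]
opening: 1.0
grasp_force: 0.0
time_s: 1.77
position: [0.402, -0.1671, 0.1914]
tcp_rot: [[-0.953, 0.302, 0.001], [0.302, 0.953, -0.001], [-0.001, -0.001, -1.0]]
force: [0.6, 0.3, 0.1]
opening: 0.686
grasp_force: 0.0
time_s: 2.1
position: [0.4016, -0.211, 0.1909]
tcp_rot: [[-0.953, 0.303, -0.001], [0.303, 0.953, 0.001], [0.001, 0.001, -1.0]]
force: [-0.1, 0.1, -0.2]
opening: 0.688
grasp_force: 0.0
[ 0.40137262 -0.20991634  0.19091788]
[316.9402648  323.80597518]
[316.75929534 227.86296194]
[316.62660829 182.91109414]
```

View pics/w1.png

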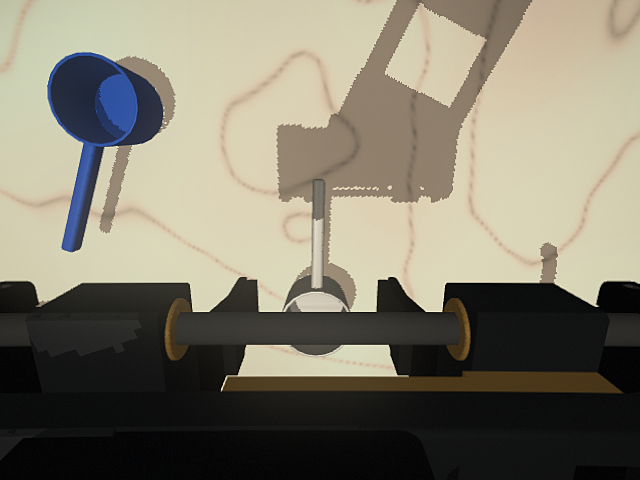

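The wrist view shows the steel pot's handle centred between the fingers, from its end at (318,180) to about (318,285). The predicted end was (317,183), so they agree. I'll descend and grip.

```bash
python3 -m inch '[[0.1,0,-4,0,6],[0.1,0,-8,0,6],[0.1,0,-11,0,6],[0.1,0,-13,0,6],[0.1,0,-15,0,6],[0.1,0,-16.4,0,6],[0.1,0,-16.4,0,6],[0.1,0,-16.4,0,6]]'; python3 -m inch '[[0,0,0,0,3],[0,0,0,0,0.5],[0,0,0,0,0.5],[0,0,0,0,0.5],[0,0,0,0,0.5],[0,0,0,0,0.5],[0,0,0,0,0.5],[0,0,0,0,0.5]]'
```

```text
time_s: 2.82
position: [0.4025, -0.2089, 0.0271]
tcp_rot: [[-0.954, 0.299, -0.002], [0.299, 0.954, 0.002], [0.003, 0.001, -1.0]]
force: [0.2, 0.0, 0.5]
opening: 0.687
grasp_force: 0.0
time_s: 3.48
position: [0.4031, -0.2109, 0.0274]
tcp_rot: [[-0.954, 0.301, 0.0], [0.301, 0.954, -0.0], [-0.0, -0.0, -1.0]]
force: [-0.5, 0.2, -0.6]
opening: 0.166
grasp_force: 0.0
```

```bash
python3 -m inch '[[0,0,0,0,0.5],[0,0,0,0,0.5],[0,0,0,0,0.5],[0,0,0,0,0.5],[0,0,0,0,0.5]]'; python3 -m inch '[[0,0,0.7,0,0.5],[0,0,1.4,0,0.5],[0,0,2.1,0,0.5],[0,0,2.8,0,0.5],[0,0,3,0,0.5],[0,0,3,0,0.5]]'
```

```text
time_s: 3.9
position: [0.4031, -0.2108, 0.0273]
tcp_rot: [[-0.954, 0.301, -0.0], [0.301, 0.954, 0.0], [0.0, 0.0, -1.0]]
force: [-0.0, -0.1, -0.1]
opening: 0.059
grasp_force: 0.0
time_s: 4.4
position: [0.4037, -0.2113, 0.0584]
tcp_rot: [[-0.954, 0.301, 0.002], [0.3, 0.954, -0.002], [-0.002, -0.001, -1.0]]
force: [-0.4, 0.1, 0.2]
opening: 0.058
grasp_force: 0.0
```

```bash
python3 - <<'E'
from h import *
snap('wrist','w2');c=snap('top','t2')
a=cv2.imread('pics/w2.png');b=c['image'][180:340,330:470]
o=np.zeros((560,790,3),np.uint8);o[:300,:400]=cv2.resize(a,(400,300));o[:446,400:790]=cv2.resize(b,(390,446));cv2.imwrite('pics/x2.png',o)
E
```

```text
(no output)
```

View pics/x2.png

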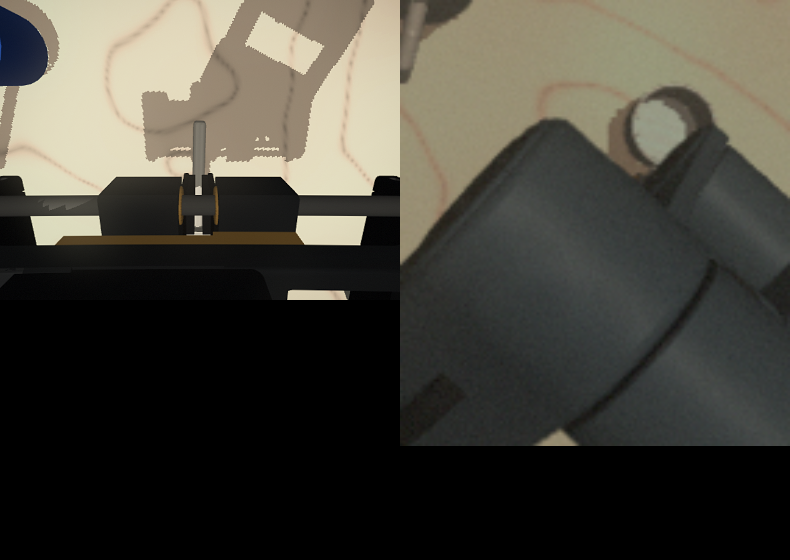

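```bash
python3 - <<'E'
from h import *
c=load('w2');print(np.round(c['tool_from_camera'],3) if 'tool_from_camera' in c else '')
u=np.array([-.954,.301,0]);p=np.array([.301,.954,0])
b=np.array([.498,-.241,0])
for z in(.03,.045,.053,.083):
    e=b+.148*u+[0,0,z];print(z,proj(c,e-.006*p),proj(c,e+.006*p))
t=np.array([.4037,-.2113,.058])
for w in(.0025,.006): print('tips',proj(c,t-w*p),proj(c,t+w*p),'pads',proj(c,t-w*p+[0,0,.019]))
im=c['image'][180:360,240:400];cv2.imwrite('pics/x3.png',cv2.resize(im,None,fx=3.3,fy=3.3,interpolation=cv2.INTER_CUBIC))
print(cams.capture('top')['xyz'], readout.read_state()['opening'])
d=load('t2');print('bowl',at(d,330+(672)/2.786-400/2.786,180+130/2.786,.06),at(d,427.2,225.5,.06))
E
```

```text
[[ 0.001 -0.964 -0.265  0.073]
 [ 1.     0.001  0.     0.001]
 [-0.    -0.265  0.964 -0.193]
 [ 0.     0.     0.     1.   ]]
0.03 [306.85971085 187.90258529] [325.81363849 187.92500745]
0.045 [306.11860166 190.69327747] [326.40591626 190.71738923]
0.053 [305.67903    192.34837794] [326.75721339 192.37349738]
0.083 [303.67296534 199.90046467] [328.36043337 199.9302316 ]
tips [311.85863355 276.57061984] [320.2846875  276.58168569] pads [311.31733485 289.09411211]
tips [305.9603485  276.56336324] [326.18318493 276.58992172] pads [304.84218958 289.08632238]
[0.37014444 0.05504703 1.45986142] 0.060162255338589966
bowl [ 0.4953674  -0.24200178  0.06      ] [ 0.49821142 -0.24096334  0.06      ]
```

View pics/x3.png

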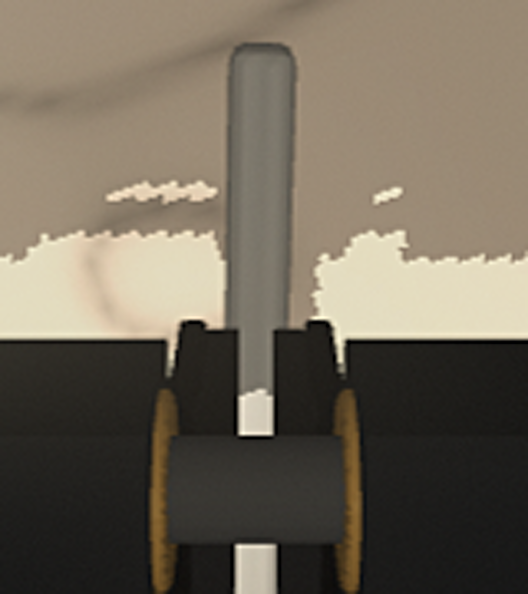

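The fingers shut to 5 mm without holding anything. The enlarged wrist crop shows the handle, end at about (319,193) in the full image, lying under the fingertips. I'll triangulate the handle's height with the scene camera.

```bash
python3 - <<'E'
from h import *
c=snap('scene','s3');a=load('scene0')
o=np.zeros((600,800,3),np.uint8)
for i,k in enumerate((a,c)):
    o[i*300:i*300+300,:800]=cv2.resize(k['image'][190:250,220:380],(800,300),interpolation=cv2.INTER_CUBIC)
cv2.imwrite('pics/x4.png',o)
for z in(.007,.023,.037,.053):print(z,(proj(a,[.3614,-.198,z])-[220,190])*5)
for z in(0,.03,.06):print(z,(proj(a,[.498,-.241,z])-[220,190])*5)
s=readout.read_state();print(s['position'],(proj(a,s['position'])-[220,190])*5)
E
```

```text
0.007 [378.91330305 138.75053964]
0.023 [378.45650599 120.30881515]
0.037 [378.05235077 103.97402787]
0.053 [377.58528528  85.07509492]
0 [172.62481638 192.82290088]
0.03 [169.1481073  158.03801038]
0.06 [165.58933786 122.36855853]
[ 0.40291173 -0.21067632  0.05721217] [314.51287858  94.00521431]
```

View pics/x4.png

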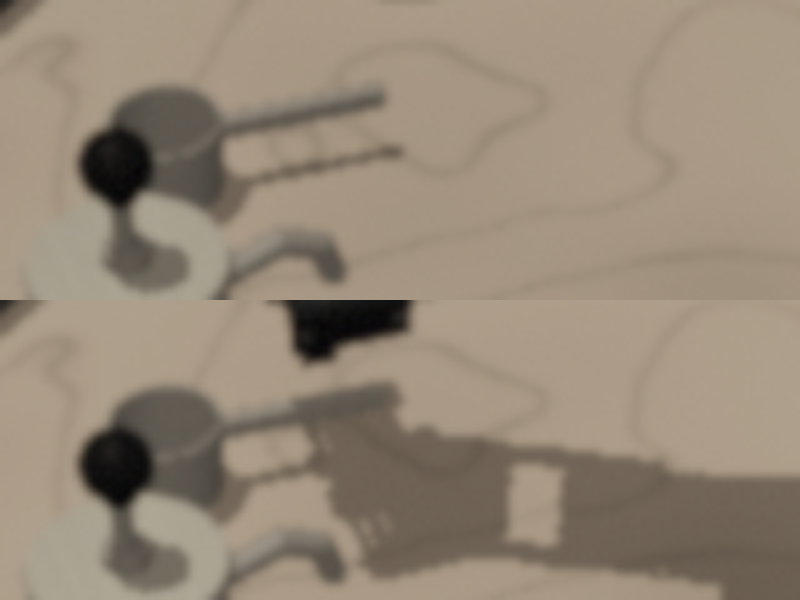

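```bash
python3 - <<'E'
from h import *
a=load('scene0');p=np.array([.3874,.9219,0]);t=np.array([.2417,.5756,.1905])
for s in(-1,1):
  for w in (.0435,.0585):print(s,w,proj(a,t+s*w*p),proj(a,t+s*w*p+[0,0,.03]))
o=cv2.resize(a['image'][220:330,500:610],(550,550),interpolation=cv2.INTER_CUBIC);cv2.imwrite('pics/x5.png',o)
t0=load('top0')
# blue pot, rim at z .06: top centre vs wrist w1 (93,99)
c=load('w1');b=at(t0,475.5,331.5,.06);print('blue',b,proj(c,b))
for dz in(0,.015,.03):
    c2=dict(c);c2['xyz']=c['xyz']+[0,0,dz];print(dz,proj(c2,b),proj(c2,at(t0,511,288,.053)),at(c2,318,180,.053),np.diff([proj(c2,b+[0,s*.038,0])[0] for s in(-1,1)]))
E
```

```text
-1 0.0435 [521.46060661 294.71659526] [525.20400637 286.16086773]
-1 0.0585 [518.04323878 290.13145239] [521.69031219 281.57291674]
1 0.0435 [542.49405105 323.00850424] [546.85575844 314.50686458]
1 0.0585 [546.34246299 328.19844337] [550.82199836 319.71355689]
blue [ 0.24100706 -0.35788191  0.06      ] [ 97.95379669 105.15462771]
0 [ 97.95379669 105.15462771] [ 66.95783253 246.0559829 ] [ 0.35921133 -0.19594913  0.053     ] [80.63249561]
0.015 [108.09842404 107.24309128] [ 77.259538   242.11616101] [ 0.36042331 -0.19627581  0.053     ] [76.98757766]
0.03 [117.33784062 109.14236634] [ 86.73701806 238.4882748 ] [ 0.3616353  -0.19660249  0.053     ] [73.66355256]
```

View pics/x5.png

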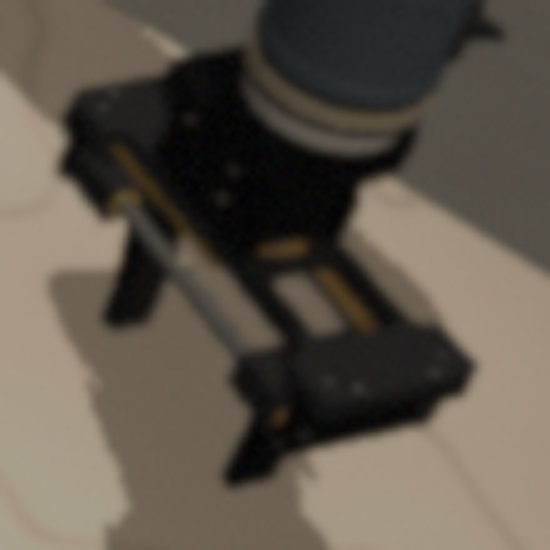

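Scene crop: the fingertips are at (524,284) and (548,317). That matches points 30 mm above the reported TCP, not at it. The missed grasp and the earlier scene view agree, so the real finger ends sit about 30 mm above the reported TCP. The pot is undisturbed. I'll reopen, go 30 mm lower and grip again, watching the force.

```bash
python3 -m inch '[[0,0,0,0,5],[0,0,0,0,5],[0,0,0,0,5],[0,0,0,0,5],[0,0,0,0,5],[0,0,0,0,5],[0,0,0,0,5]]'; python3 -m inch '[[0,0,-1,0,5],[0,0,-2,0,5],[0,0,-3,0,5],[0,0,-4,0,5],[0,0,-4.6,0,5],[0,0,-5.2,0,5],[0,0,-5.6,0,5],[0,0,-5.6,0,5]]'; python3 -m inch '[[0,0,0,0,0.5],[0,0,0,0,0.5],[0,0,0,0,0.5],[0,0,0,0,0.5],[0,0,0,0,0.5],[0,0,0,0,0.5],[0,0,0,0,0.5],[0,0,0,0,0.5],[0,0,0,0,0.5],[0,0,0,0,0.5]]'
```

```text
time_s: 5.18
position: [0.4031, -0.2108, 0.0573]
tcp_rot: [[-0.954, 0.301, -0.0], [0.301, 0.954, 0.0], [0.0, 0.0, -1.0]]
force: [-0.6, 0.3, 0.4]
opening: 0.504
grasp_force: 0.0
time_s: 5.85
position: [0.4028, -0.2106, 0.0008]
tcp_rot: [[-0.954, 0.301, -0.001], [0.301, 0.954, 0.001], [0.001, 0.0, -1.0]]
force: [0.6, -0.3, 0.1]
opening: 0.572
grasp_force: 0.0
time_s: 6.68
position: [0.4032, -0.2109, 0.0014]
tcp_rot: [[-0.954, 0.3, 0.0], [0.3, 0.954, -0.0], [-0.0, -0.0, -1.0]]
force: [1.2, 0.4, 0.7]
opening: 0.134
grasp_force: 29.9
```

It now holds the handle: opening 11.7 mm, grip force 30 N. Lift and carry.

```bash
python3 -m inch '[[0,0,1,0,0.5],[0,0,2,0,0.5],[0,0,3,0,0.5],[0,2,3,0,0.5],[0,4,3,0,0.5],[0,7,3,0,0.5],[0,10,3,0,0.5],[0,13,3,0,0.5],[0,16,3,0,0.5],[0,18,3,0,0.5]]'; python3 -m inch '[[0,3,0,0,0.5],[0.5,6,0,0,0.5],[1,9,0,0,0.5],[1.5,12,0,0,0.5],[2,15,0,0,0.5],[2.5,18,0,0,0.5],[3,20,0,0,0.5],[3.4,22,0,0,0.5],[3.4,23,0,0,0.5],[3.4,23,0,0,0.5]]'; python3 -m inch '[[0.3,2,0,0,0.5],[0.6,4,0,0,0.5],[0.9,5.5,0,0,0.5],[0.95,6.7,0,0,0.5],[0.95,6.7,0,0,0.5],[0.95,6.7,0,0,0.5]]'; python3 - <<'E'
from h import *
snap('scene','s6');c=snap('top','t6')
s=load('s6')
o=np.zeros((600,800,3),np.uint8)
o[:,:400]=cv2.resize(s['image'][240:390,270:370],(400,600),interpolation=cv2.INTER_CUBIC);o[:600,400:]=cv2.resize(c['image'][110:260,180:280],(400,600),interpolation=cv2.INTER_CUBIC)
cv2.imwrite('pics/x6.png',o)
E
```

```text
time_s: 7.52
position: [0.4012, -0.0282, 0.0311]
tcp_rot: [[-0.954, 0.3, -0.003], [0.3, 0.954, 0.001], [0.004, 0.0, -1.0]]
force: [0.6, -0.2, -1.4]
opening: 0.135
grasp_force: 29.9
time_s: 8.35
position: [0.4367, 0.2007, 0.0311]
tcp_rot: [[-0.955, 0.298, -0.0], [0.298, 0.955, 0.0], [0.0, 0.0, -1.0]]
force: [-0.0, 0.9, -1.9]
opening: 0.136
grasp_force: 29.9
time_s: 8.85
position: [0.4457, 0.2654, 0.031]
tcp_rot: [[-0.954, 0.3, -0.002], [0.3, 0.954, -0.001], [0.001, -0.001, -1.0]]
force: [-1.3, 0.1, -2.4]
opening: 0.136
grasp_force: 30.0
```

View pics/x6.png

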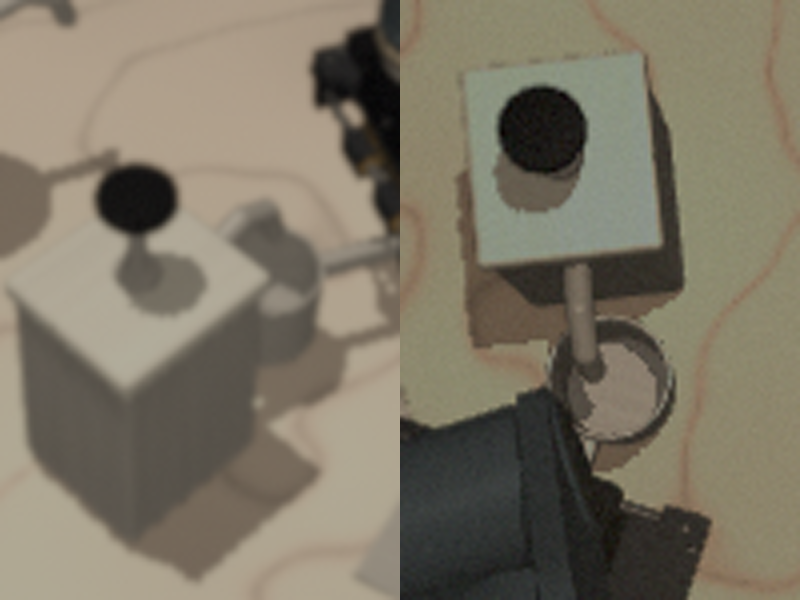

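The pot is held just below the spout. In the top view the rim centre is at (232.7,205.2) and the spout tip at (228,202.5). Compute the correction.

```bash
python3 - <<'E'
from h import *
c=load('t6')
b=at(c,232.75,205.25,.09);t=at(c,228,202.5,.122);print(b,t,t-b, 'pred',[.5412,.2353])
E
```

```text
[0.54000094 0.23063379 0.09      ] [0.5424025  0.23775166 0.122     ] [0.00240155 0.00711787 0.032     ] pred [0.5412, 0.2353]
```

```bash
python3 -m inch '[[0.2,0.5,-0.8,0,0.5],[0.2,0.5,-1.5,0,0.5],[0.2,0.5,-2.1,0,0.5],[0.2,0.5,-2.6,0,0.5],[0.2,0.5,-2.9,0,0.5],[0.2,0.5,-3,0,0.5],[0.2,0.5,-3,0,0.5]]'; python3 -m inch '[[0,0,0,0,4],[0,0,0,0,4],[0,0,0,0,4],[0,0,0,0,4],[0,0,0,0,4],[0,0,0,0,4],[0,0,0,0,4],[0,0,0,0,4]]'; python3 -m inch '[[0,0,1,0,4],[0,0,3,0,4],[-1,0,6,0,4],[-2,0,10,0,4],[-3,0,14,0,4],[-3,0,18,0,4],[-3,0,22,0,4],[-3,0,25,0,0],[-3,0,28,0,0],[-3,0,28,0,0]]'; python3 - <<'E'
from h import *
c=snap('top','t7')
o=np.zeros((600,800,3),np.uint8);s=snap('scene','s7')
o[:,:400]=cv2.resize(s['image'][240:390,270:370],(400,600),interpolation=cv2.INTER_CUBIC);o[:600,400:]=cv2.resize(c['image'][110:260,180:280],(400,600),interpolation=cv2.INTER_CUBIC)
cv2.imwrite('pics/x7.png',o)
E
```

```text
time_s: 9.53
position: [0.4477, 0.2709, 0.0013]
tcp_rot: [[-0.954, 0.301, -0.002], [0.301, 0.954, -0.001], [0.001, -0.001, -1.0]]
force: [-1.5, -1.5, 2.9]
opening: 0.135
grasp_force: 30.0
time_s: 10.2
position: [0.4486, 0.2712, 0.0014]
tcp_rot: [[-0.954, 0.301, 0.0], [0.301, 0.954, 0.0], [-0.0, 0.0, -1.0]]
force: [-0.2, -0.1, 0.2]
opening: 0.455
grasp_force: 0.0
time_s: 11.03
position: [0.422, 0.2726, 0.2886]
tcp_rot: [[-0.954, 0.3, 0.014], [0.3, 0.954, 0.005], [-0.011, 0.009, -1.0]]
force: [0.6, 0.8, -0.4]
opening: 0.308
grasp_force: 0.0
```

View pics/x7.png

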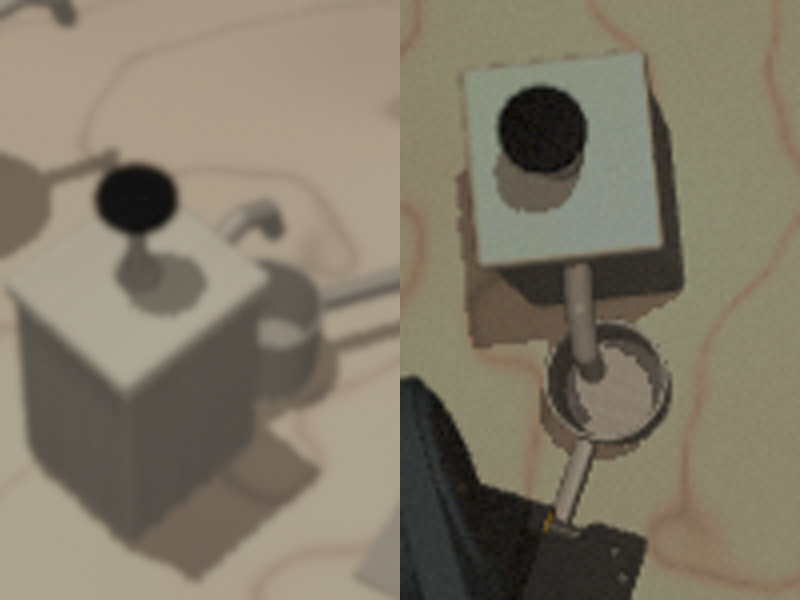

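The pot is standing released with the spout tip over its bowl: rim centre at about (232,205.7), tip at (228,202.5). I'll close the fingers and move over the knob.

```bash
python3 - <<'E'
from h import *
print(at(load('t7'),232,205.75,.06))
E
python3 -m inch '[[3,0,0,0,0],[6,0,0,0,0],[9,-1,0,0,0],[12,-1,0,0,0],[15,-2,0,0,0],[18,-2,0,0,0],[21,-2,0,0,0],[23.7,-2.2,0,0,0],[23.7,-2.2,0,0,0],[23.7,-2.2,0,0,0]]'; python3 -m inch '[[0,0,0,0,0],[0,0,0,0,0]]'
```

```text
[0.54247835 0.23628661 0.06      ]
time_s: 11.97
position: [0.6552, 0.2483, 0.2779]
tcp_rot: [[-0.953, 0.302, -0.006], [0.302, 0.953, -0.001], [0.005, -0.003, -1.0]]
force: [-0.4, 0.6, 0.1]
opening: 0.005
grasp_force: 0.0
time_s: 12.13
position: [0.6538, 0.2493, 0.2803]
tcp_rot: [[-0.954, 0.3, -0.003], [0.3, 0.954, -0.0], [0.003, -0.001, -1.0]]
force: [0.6, -0.3, -0.3]
opening: 0.004
grasp_force: 0.0
```

```bash
python3 -m inch '[[0,0,-2,0,0],[0,0,-4,0,0],[0,0,-5,0,0],[0,0,-6,0,0],[0,0,-6.5,0,0],[0,0,-7,0,0],[0,0,-7.5,0,0],[0,0,-7.5,0,0],[0,0,-7.5,0,0]]'; python3 -m inch '[[0,0,-0.7,0,0],[0,0,-1.4,0,0],[0,0,-1.7,0,0],[0,0,-1.7,0,0],[0,0,-1.7,0,0]]'
```

```text
time_s: 12.88
position: [0.6543, 0.2494, 0.2082]
tcp_rot: [[-0.954, 0.3, -0.002], [0.3, 0.954, 0.0], [0.002, -0.0, -1.0]]
force: [-4.9, -0.1, 5.9]
opening: 0.003
grasp_force: 3.2
time_s: 13.3
position: [0.655, 0.2496, 0.1924]
tcp_rot: [[-0.954, 0.3, 0.0], [0.3, 0.954, 0.0], [-0.0, 0.001, -1.0]]
force: [-5.3, -0.2, 10.0]
opening: 0.003
grasp_force: 4.7
```

The force is rising as expected, so contact was at about 0.220. Continue to the stop.

```bash
python3 -m inch '[[0,0,-0.7,0,0],[0,0,-1.2,0,0],[0,0,-1.5,0,0],[0,0,-1.7,0,0],[0,0,-1.7,0,0]]'; python3 -m inch '[[0,0,-0.2,0,0],[0,0,-0.3,0,0],[0,0,-0.3,0,0],[0,0,-0.3,0,0]]'
```

```text
time_s: 13.72
position: [0.6552, 0.2496, 0.1761]
tcp_rot: [[-0.954, 0.3, 0.001], [0.3, 0.954, 0.001], [-0.001, 0.001, -1.0]]
force: [-5.6, -1.2, 12.2]
opening: 0.009
grasp_force: 6.1
time_s: 14.05
position: [0.6552, 0.2496, 0.1742]
tcp_rot: [[-0.954, 0.3, 0.002], [0.3, 0.954, 0.001], [-0.001, 0.001, -1.0]]
force: [-5.7, -1.0, 14.2]
opening: 0.003
grasp_force: 7.2
```

```bash
python3 -m inch '[[0,0,-0.2,0,0],[0,0,-0.2,0,0],[0,0,-0.2,0,0]]';python3 -m inch '[[0,0,-0.2,0,0],[0,0,-0.2,0,0],[0,0,-0.2,0,0],[0,0,-0.2,0,0]]'
```

```text
time_s: 14.3
position: [0.6553, 0.2496, 0.1741]
tcp_rot: [[-0.954, 0.3, 0.003], [0.3, 0.954, 0.001], [-0.002, 0.001, -1.0]]
force: [-8.1, -2.6, 21.2]
opening: -0.001
grasp_force: 10.4
time_s: 14.63
position: [0.6553, 0.2497, 0.1741]
tcp_rot: [[-0.954, 0.3, 0.004], [0.3, 0.954, 0.001], [-0.003, 0.002, -1.0]]
force: [-11.4, -2.5, 27.1]
opening: 0.006
grasp_force: 13.7
```

The hard stop is at 0.174: force up to 27 N with no further travel, held over 0.3 s. Release fully, then make the second stroke.

```bash
python3 -m inch '[[0,0,1.5,0,0],[0,0,3,0,0],[0,0,4.5,0,0],[0,0,6,0,0],[0,0,6.8,0,0],[0,0,6.8,0,0],[0,0,6.8,0,0],[0,0,6.8,0,0],[0,0,6.8,0,0],[0,0,6.8,0,0]]'; python3 -m inch '[[0,0,-1,0,0],[0,0,-2,0,0],[0,0,-3,0,0],[0,0,-4,0,0],[0,0,-5,0,0],[0,0,-6,0,0],[0,0,-6.5,0,0],[0,0,-6.8,0,0],[0,0,-6.8,0,0],[0,0,-6.8,0,0]]'; python3 -m inch '[[0,0,0,0,0],[0,0,0,0,0],[0,0,0,0,0],[0,0,0,0,0]]'
```

```text
time_s: 15.47
position: [0.655, 0.249, 0.2318]
tcp_rot: [[-0.954, 0.301, -0.002], [0.301, 0.954, -0.001], [0.002, -0.001, -1.0]]
force: [-0.3, 0.9, 0.4]
opening: 0.009
grasp_force: 0.0
time_s: 16.3
position: [0.6568, 0.2494, 0.174]
tcp_rot: [[-0.954, 0.3, 0.006], [0.3, 0.954, 0.001], [-0.006, 0.003, -1.0]]
force: [-9.9, -2.9, 33.2]
opening: 0.006
grasp_force: 16.6
time_s: 16.63
position: [0.6568, 0.2494, 0.174]
tcp_rot: [[-0.954, 0.3, 0.007], [0.3, 0.954, 0.001], [-0.006, 0.003, -1.0]]
force: [-9.7, -3.3, 32.2]
opening: 0.008
grasp_force: 16.6
```

Second stroke reached the stop and was held. Retreat upward and check.

```bash
python3 -m inch '[[0,0,1.5,0,0],[0,0,3,0,0],[0,0,4.5,0,0],[0,0,6,0,0],[0,0,8,0,0],[0,0,11,0,0],[0,0,14,0,0],[-3,0,14,0,0],[-7,0,14,0,0],[-11,0,14,0,0]]'; python3 -m inch '[[-4,4,0,0,0],[-8,8,0,0,0],[-8,12,0,0,0],[-8,15,0,0,0],[-8,15,0,0,0],[-8,15,0,0,0],[-8,15,0,0,0],[-8,15,0,0,0]]'; python3 - <<'E'
from h import *
c=snap('top','t8');s=snap('scene','s8')
o=np.zeros((600,800,3),np.uint8)
o[:,:400]=cv2.resize(s['image'][240:390,270:370],(400,600),interpolation=cv2.INTER_CUBIC);o[:600,400:]=cv2.resize(c['image'][110:260,180:280],(400,600),interpolation=cv2.INTER_CUBIC)
cv2.imwrite('pics/x8.png',o)
E
```

```text
time_s: 17.47
position: [0.5445, 0.2488, 0.3039]
tcp_rot: [[-0.953, 0.302, -0.001], [0.302, 0.953, -0.0], [0.001, -0.001, -1.0]]
force: [0.4, 0.6, 0.3]
opening: 0.005
grasp_force: 0.0
time_s: 18.13
position: [0.4657, 0.3977, 0.3043]
tcp_rot: [[-0.953, 0.302, -0.001], [0.302, 0.953, -0.002], [0.001, -0.002, -1.0]]
force: [-0.4, 0.4, 0.1]
opening: 0.006
grasp_force: 0.0
```

View pics/x8.png

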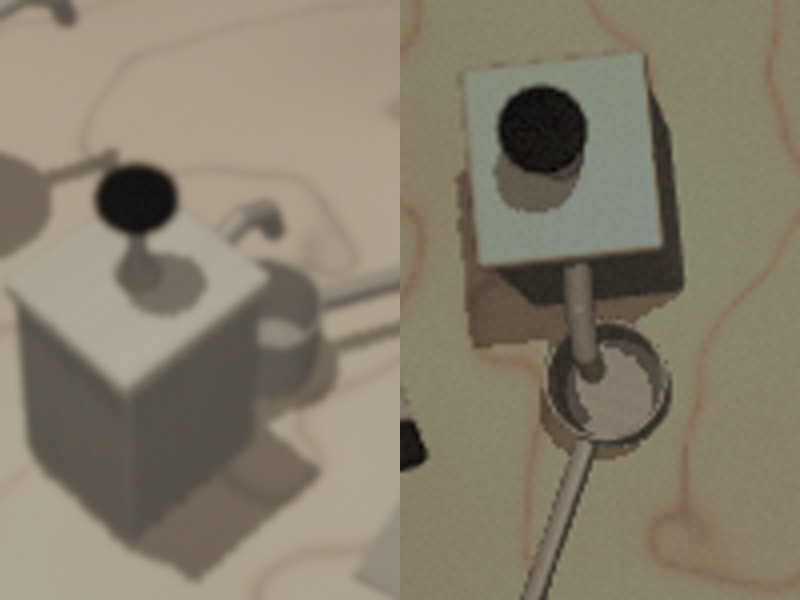

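The plunger is up, with the knob at the same pixels as before. The pot is unmoved under the spout, rim centre at about (232,205.7), and the robot is clear.

```bash
python3 -c "
from rig import bot
print(bot.hand_in())"
```

```text
the job is handed in; nothing more can be done
None
```

The steel pot stands released under the square pump's spout (about 2 mm off centre by the cameras), the pump had two full strokes to its stop and came back up, and the job is handed in at about 18 s; no verdict came back.

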